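# Set the platform shaker to fast and start it

### The arm

A 6-joint arm with a two-finger parallel gripper is mounted at the origin on a cart in front of the work surface, level with it; the furniture and walls round the work are solid. World frame = base frame: x ahead of the robot, y to its left, z up, the work surface at z = 0. Lengths are in mm, angles in degrees, forces in N, time in s.
With the tool pointing down it reaches from about 300 to 950 mm from the base axis. Payload 3.1 kg.
Tool frame: the origin (TCP) lies on the centre line of the jaws, within the pads' length; the fingertips stand 22 mm ahead of it and the grasp point (between the pads) lies 3 mm ahead of it; z points along the fingers, y is the line along which they close (so a half turn about z gives the same grasp; the last joint's range is limited). The gripper opens to 85 mm and grips with 20 to 120 N. Pads are 22 mm wide; open, the fingers measure 114 mm over their backs; the gripper's body (76 mm by 85 mm) begins 54 mm behind the grasp point. The pads swing forward as they close: fully open they stand 13 mm farther back than shut.
Start: joints at [60.063, 17.653, 93.61, -0, 68.738, -3.994], TCP at [273.454, 562.01, 253.272] pointing down, gripper open.
Joint ranges: [-175.34, 175.34], [-45.06, 112.39], [2.9, 150.54], [-68.45, 248.45], [3.09, 151.38], [-168.51, 168.51]. Speed limits (degrees/s): [159.86, 159.86, 180, 180, 180, 180].

### API

Orientations are given as [roll, pitch, yaw] about the fixed x, y, z axes, in that order (R = Rz(yaw) Ry(pitch) Rx(roll)).
In Python, from rig import r gives the robot as it stands.
- The arm moves only by the tool carry_out, never from a script. Its argument "moves" is a list of rows, each a list of 6 numbers: the shift along the tool's x, y, z in mm, then the turn, a rotation vector about the tool's x, y, z in rad. A call has exactly 5 rows; each row shifts and turns the commanded pose from where the row before left it, along the tool's axes as they then stand; what a row does not reach is not made up. A row lasts 1/10 s, in which the tool goes at most 50 mm and 8.59 degrees, less where a joint would pass 70% of its speed; a pose out of reach is approached as far as the arm can. A call with a gripper value outside its range is refused whole. "grip" is the finger opening in mm, from 0 to 85.4, set as the call begins (left out, the last holds). The fingers move at their own pace and stop on an object; the grip force is fixed at half the most. Time passes only in rows, so rows that do not move let the fingers close, or fill a call up. It gives the time, the measured TCP pose, the force, the opening and the grip force at its end, in the units of the state.
- r.observe(): the state, without advancing time (a new reading comes with each control period).
- r.capture(name): name is "scene" or "top" or "wrist"; returns the picture (420x560x3 uint8, red, green, blue); there is no depth.
- r.camera_info(name): a dict with "K" (3x3 intrinsics, pixels), "dist" ([k1, k2, p1, p2, k3] as OpenCV has them; the pictures are not rectified), "origin" and "attitude" of the camera in the world; the wrist camera has in their place "tool_from_camera" (4x4, takes a point from camera to tool coordinates, whose origin is the TCP and whose axes are the flange's). Camera axes: x right, y down, z forward; pixel columns grow to the right and rows downward; lengths in mm; the calibration is good to about 2 mm. A picture is of the moment at which its call begins: read the wrist's pose just before it. camera_info takes no time and is no camera call.
- r.hand_in(): hands the job in; it is judged then, once.
The state is a dict: "clock": time; "q": joint angles; "joint_vel": joint speeds; "joint_torque": joint torques, N m; "tool_pos": TCP position; "eef_rot": TCP orientation; "wrist_force": force on the tool from outside, world axes, zero at the start; "moment": the same for the moment, N m; "grip_width": opening from 0.0 (shut) to 1.0 (fully open); "grip_force": force on a finger pad.
Only numpy, scipy, OpenCV 4.12 (cv2) and the standard library are available. Lean on these libraries where they do the work, as an engineer would, in place of code of your own. Each camera call takes 0.05 s, during which the arm holds its last target. There are 200 camera calls.

### The job

Set the dish shaker to fast and start it: with the fingertips, push its orange lever along the slot, past the middle (slow) notch, all the way to the far (fast) stop at the three-bar mark so that it stays there, and then press the green button fully down and let it come up again. Leave the red button alone. Nothing is to be picked up: the shaker stays where it stands, the culture dish stays on its platform, and the bottles, timer, marker and tip box beside it are not disturbed.

Things in the scene. Friction and masses are not known exactly. Their poses are not given: they have to be found in the camera images.
- shaker: White shaker loose on rubber feet, 4 kg (slides at about 20 N), 240 x 300 x 55 mm. Origin: centre of underside. x: from grey control strip (front) to dish platform (rear, rim 71 mm high); y: left; z up. On the level strip (top 56 mm up), all at x = -72 mm, at y: lever -105 off, -65 slow, -25 fast; green button +50, red +115 mm.
- lever (a joint): Travel of the orange lever along the shaker's +y (left), m: 0 off (one white bar by the slot), 0.040 slow notch (two yellow bars), 0.080 fast, end stop (three orange bars). A sprung detent holds it in these; leaving a notch takes about 6 N, less and less up to the tops of the humps at 0.020 and 0.060, after which it is drawn on. Starts in off.
- lever_top (a point): Centre of the top of the lever's orange grip, 95 mm above the worktop. The grip is an upright rounded block, 26 mm along the shaker's x, 13 mm along its y (the direction of travel), its lower edge 65 mm above the worktop, on a thin stem. The point moves with the lever; its axes are the shaker's.
- start_top (a point): Centre of the top of the round green start button, 28 mm across, in a black collar on the control strip. It goes 6 mm straight down against a spring (5 N when fully down) and springs back when let go.
- start (a joint): Press depth of the green button, m: 0 up, 0.006 fully down.
- stop_top (a point): Centre of the top of the round red stop button, the same size and kind as the green one and 65 mm to its left. Not to be pressed.
- stop (a joint): Press depth of the red button, m: 0 up, 0.006 fully down.
- dish: Covered culture dish with cream-coloured filling, 94 mm across, 16 mm high, lying loose on the shaker's platform (its underside 64 mm above the worktop). Origin: centre of its underside.
- blue_bottle: White bottle with blue cap, 60 mm across, 112 mm high, standing to the left of the shaker. Origin: centre of its underside.
- amber_bottle: Amber bottle with black cap, 54 mm across, 105 mm high, standing to the left of the shaker. Origin: centre of its underside.
- timer: Small white-grey timer, 62 x 66 mm, 18 mm high, lying to the right of the shaker. Origin: centre of its underside.
- red_marker: Red marker pen, 136 mm long, 16 mm thick, lying on the worktop to the right of the shaker; its length runs along its y. Origin: centre of its underside.
- tips: Blue pipette tip box with clear lid, 76 x 118 mm, 80 mm high, at the right. Origin: centre of its underside.

How it is judged:
By the outcome, as a careful person would: the job done as asked, in the order asked, and still so for the second after the job is handed in, with the robot touching nothing.
It also fails if it takes over 48 s, if anything falls off the work surface, if the arm or the gripper's body presses on something with over 40 N, if the wrist force passes 120 N, or if a joint passes its speed limit or range.

## Working session

There is one attempt and no reset: what is moved stays moved. The work goes in short steps, Python scripts to look and compute and a tool call to move; the robot and the scene stay as the last step left them, time stands still between calls to the robot, and variables do not carry over. Pictures are saved under pics/ and viewed, at most 10 in all, crops included, and the job is handed in when it is done.

Besides the shell and the picture viewer there is one more tool, called after "Call:" as a command line: name --pt "numbers of a row" for each row, then --argument value for the rest. carry_out: Moves the arm, as the interface text tells. Its arguments: {"type":"object","properties":{"moves":{"type":"array","items":{"type":"array","items":{"type":"number"}}},"grip":{"type":"number"}},"required":["moves"]}

```bash
mkdir -p pics; python3 - <<'E'
from rig import r
import cv2,numpy as np
for n in ("top","scene"):
    cv2.imwrite(f"pics/{n}.png",r.capture(n)[:,:,::-1])
    i=r.camera_info(n);print(n,{k:np.round(v,3).tolist() for k,v in i.items() if not isinstance(v,str)})
s=r.observe();print(s)
E
```

```text
top {'K': [[416.234, 0.0, 273.981], [0.0, 416.234, 202.906], [0.0, 0.0, 1.0]], 'dist': [-0.118, 0.0, 0.0, 0.0, 0.0], 'origin': [433.616, -62.864, 1206.405], 'attitude': [-174.231, -0.495, -88.547]}
scene {'K': [[462.824, 0.0, 283.251], [0.0, 462.824, 210.106], [0.0, 0.0, 1.0]], 'dist': [-0.028, 0.0, 0.0, 0.0, 0.0], 'origin': [-139.627, -800.708, 978.961], 'attitude': [-131.483, -1.247, -41.307]}
{'clock': 0.1, 'q': array([ 6.00623243e+01,  1.77005718e+01,  9.36825307e+01,  1.20467499e-03,
        6.87370557e+01, -3.99405822e+00]), 'joint_vel': array([ 0.04423981, -0.02302742, -0.1540736 , -0.0049508 , -0.09503877,
        0.07311989]), 'joint_torque': array([-5.07775640e-04, -4.16408908e+01, -2.77643824e+01, -7.42098769e-05,
        4.09250613e-03,  6.51196942e-06]), 'tool_pos': array([273.10313078, 561.39489816, 252.1478596 ]), 'eef_rot': array([-1.79880212e+02, -9.48839923e-03,  1.54055935e+02]), 'wrist_force': array([ 0.70512486,  0.53255946, -0.09664156]), 'moment': array([-0.00225458,  0.0237781 , -0.07210884]), 'grip_force': 0.0, 'grip_width': 0.9988969255403937}
```

View pics/top.png

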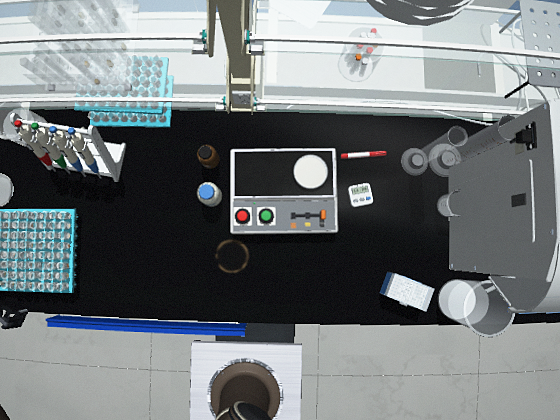

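View pics/scene.png

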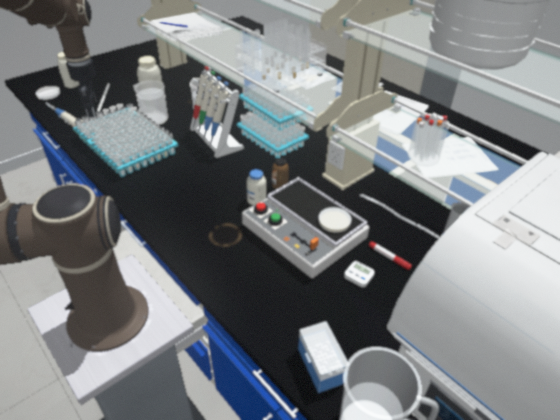

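The top view shows the shaker with red at (242,216), green at (266,215) and the orange lever at about (322,213). The scene view has green at (276,218) and the lever at (314,242). Next I'll measure them by colour mask.

```bash
cat > h.py <<'E'
from rig import r
import cv2,numpy as np
from scipy.spatial.transform import Rotation as R
def cam(n,s=None):
    i=r.camera_info(n);K=np.array(i["K"]);d=np.array(i["dist"])
    if n=="wrist":
        T=np.eye(4);T[:3,:3]=R.from_euler('xyz',s["eef_rot"],degrees=True).as_matrix();T[:3,3]=s["tool_pos"]
        T=T@np.array(i["tool_from_camera"]);return K,d,T[:3,:3],T[:3,3]
    return K,d,R.from_euler('xyz',i["attitude"],degrees=True).as_matrix(),np.array(i["origin"])
def ray(c,uv):
    K,d,A,o=c;p=cv2.undistortPoints(np.array([[uv]],float),K,d)[0,0]
    return o,A@np.array([p[0],p[1],1])
def onz(c,uv,z):
    o,v=ray(c,uv);return o+v*(z-o[2])/v[2]
def proj(c,P):
    K,d,A,o=c;q=A.T@(np.array(P,float)-o);return cv2.projectPoints(q[None],np.zeros(3),np.zeros(3),K,d)[0].ravel()
def tri(c1,u1,c2,u2):
    o,v=ray(c1,u1);p,w=ray(c2,u2);k=np.linalg.lstsq(np.c_[v,-w],p-o,rcond=None)[0]
    a,b=o+k[0]*v,p+k[1]*w;return (a+b)/2,np.linalg.norm(a-b)
def blobs(im,lo,hi,roi,mina=8):
    x0,y0,x1,y1=roi;h=cv2.cvtColor(im,cv2.COLOR_RGB2HSV)[y0:y1,x0:x1]
    m=cv2.inRange(h,lo,hi);n,l,st,ce=cv2.connectedComponentsWithStats(m)
    return [(np.round(ce[i]+[x0,y0],1).tolist(),st[i].tolist()[2:]) for i in range(1,n) if st[i][4]>=mina]
COL=dict(green=((45,90,50),(85,255,255)),red=((172,120,80),(180,255,255)),orange=((7,150,120),(18,255,255)))
E
python3 - <<'E'
from h import *
roi={"top":(225,140,345,245),"scene":(235,170,375,280)};B={};C={}
for n in roi:
    im=r.capture(n);C[n]=cam(n)
    for k,(a,b) in COL.items(): B[n,k]=blobs(im,a,b,roi[n]);print(n,k,B[n,k])
for k,z in(("green",62),("red",62),("orange",88)):
    a,b=[max(B[n,k],key=lambda t:t[1][2])[0] for n in roi]
    print(k,onz(C["top"],a,z).round(1),[np.round(t,1) for t in tri(C["top"],a,C["scene"],b)])
E
```

```text
top green [([265.6, 215.2], [10, 11, 90])]
top red []
top orange [([323.0, 214.1], [5, 9, 42])]
scene green [([275.1, 217.2], [11, 9, 74])]
scene red [([371.2, 244.0], [5, 7, 13])]
scene orange [([313.7, 242.5], [7, 11, 47])]
green [514.8 -47.6  62. ] [array([515. , -48.3,  69.1]), np.float64(1.9)]Traceback (most recent call last):
  File "<stdin>", line 7, in <module>
ValueError: max() iterable argument is empty
```

```bash
sed -i 's/red=((172,120,80),(180,255,255))/red=((0,150,80),(5,255,255))/' h.py
python3 - <<'E'
from h import *
roi={"top":(225,140,345,245),"scene":(235,170,365,280)};B={};C={}
for n in roi:
    im=r.capture(n);C[n]=cam(n)
    for k,(a,b) in COL.items(): B[n,k]=blobs(im,a,b,roi[n])
for k,z in(("green",64),("red",64),("orange",88)):
    a,b=[max(B[n,k],key=lambda t:t[1][2])[0] for n in roi]
    print(k,a,b,onz(C["top"],a,z).round(1),[np.round(t,1) for t in tri(C["top"],a,C["scene"],b)])
i=r.camera_info("wrist");print(np.round(i["tool_from_camera"],3),i["K"])
E
```

```text
green [265.6, 215.1] [275.0, 217.2] [514.9 -47.6  64. ] [array([515.1, -48.1,  68.9]), np.float64(1.4)]
red [241.7, 215.4] [260.3, 206.5] [512.4  18.1  64. ] [array([512.8,  17.2,  67.9]), np.float64(1.8)]
orange [323.0, 214.1] [313.8, 242.4] [ 519.9 -202.8   88. ] [array([ 520.8, -203.9,   81.8]), np.float64(1.0)]
[[ 1.00000e-03 -9.48000e-01 -3.17000e-01  8.19540e+01]
 [ 1.00000e+00  1.00000e-03  1.00000e-03 -3.13000e-01]
 [-1.00000e-03 -3.17000e-01  9.48000e-01 -1.20127e+02]
 [ 0.00000e+00  0.00000e+00  0.00000e+00  1.00000e+00]] [[293.31564045   0.         274.32045099]
 [  0.         293.31564045 211.93335661]
 [  0.           0.           1.        ]]
```

Call:
carry_out --pt "0 0 0 0 0 0.149" --pt "0 0 0 0 0 0.149" --pt "0 0 0 0 0 0.149" --pt "0 0 0 0 0 0.149" --pt "0 0 0 0 0 0.149" --grip 0

```text
clock: 0.8
tool_pos: [273.4, 561.9, 253.1]
eef_rot: [-180.0, 0.0, 111.0]
wrist_force: [-0.2, 0.2, -0.1]
grip_width: 0.145
grip_force: 0.0
```

Call:
carry_out --pt "0 0 0 0 0 0.149" --pt "0 0 0 0 0 0.149" --pt "0 0 0 0 0 0.039" --pt "0 0 0 0 0 0" --pt "0 0 0 0 0 0"

```text
clock: 1.3
tool_pos: [273.4, 562.0, 253.2]
eef_rot: [-180.0, 0.0, 92.1]
wrist_force: [-0.5, 0.1, 0.3]
grip_width: 0.001
grip_force: 0.0
```

Call:
carry_out --pt "-40 11 0 0 0 0" --pt "-40 11 0 0 0 0" --pt "-40 11 0 0 0 0" --pt "-40 11 0 0 0 0" --pt "-40 11 0 0 0 0"

```text
clock: 1.8
tool_pos: [335.9, 362.6, 253.4]
eef_rot: [180.0, -0.0, 92.1]
wrist_force: [1.3, -0.1, 0.2]
grip_width: -0.005
grip_force: 0.0
```

Call:
carry_out --pt "-40 11 0 0 0 0" --pt "-40 11 0 0 0 0" --pt "-40 11 0 0 0 0" --pt "-40 11 0 0 0 0" --pt "-40 11 0 0 0 0"

```text
clock: 2.3
tool_pos: [398.1, 164.7, 253.6]
eef_rot: [179.9, -0.0, 92.1]
wrist_force: [0.1, 0.9, -0.1]
grip_width: -0.001
grip_force: 0.0
```

Call:
carry_out --pt "-40 11 0 0 0 0" --pt "-40 11 0 0 0 0" --pt "-40 11 0 0 0 0" --pt "-40 11 0 0 0 0" --pt "-40 11 0 0 0 0"

```text
clock: 2.8
tool_pos: [460.3, -33.4, 253.6]
eef_rot: [179.9, 0.0, 92.1]
wrist_force: [0.7, 0.5, 0.0]
grip_width: -0.001
grip_force: 0.0
```

Call:
carry_out --pt "-40 11 0 0 0 0" --pt "-40 11 0 0 0 0" --pt "-40 10 0 0 0 0" --pt "-40 10 0 0 0 0" --pt "-46 10 0 0 0 0"

```text
clock: 3.3
tool_pos: [519.6, -237.0, 253.4]
eef_rot: [180.0, -0.0, 92.1]
wrist_force: [0.7, 0.3, -0.8]
grip_width: -0.001
grip_force: 0.0
```

```bash
python3 - <<'E'
from h import *
s=r.observe();print(s["tool_pos"],s["eef_rot"])
im=r.capture("wrist");cv2.imwrite("pics/w1.png",im[:,:,::-1]);c=cam("wrist",s)
for k,z in(("green",64),("red",64),("orange",95)):
    for b in blobs(im,*COL[k],(0,0,560,420),30): print(k,b,onz(c,b[0],z).round(1))
E
```

```text
[ 519.59828389 -236.96515725  253.36753219] [ 1.79979249e+02 -2.31991268e-02  9.21284642e+01]
green ([276.4, 2.6], [24, 8, 132]) [514.4 -55.9  64. ]
red ([409.4, 210.8], [11, 13, 48]) [ 671.9 -251.7   64. ]
red ([404.2, 281.5], [11, 30, 110]) [ 682.8 -342.6   64. ]
orange ([276.3, 163.1], [26, 15, 360]) [ 519.8 -199.5   95. ]
```

View pics/w1.png

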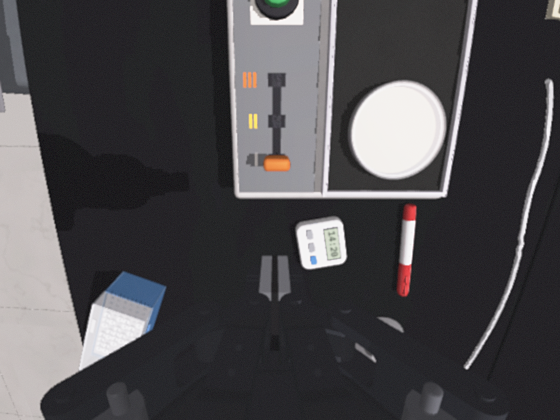

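The wrist view shows the lever at (276,163), with the closed fingertips at (275,260) in line with the slot. The slow and fast notches are at rows 121 and 80. The timer, marker and tip box are clear of the path.

Call:
carry_out --pt "0 0 40 0 0 0" --pt "0 0 40 0 0 0" --pt "0 0 40 0 0 0" --pt "0 0 25 0 0 0" --pt "0 0 12 0 0 0"

```text
clock: 3.85
tool_pos: [517.2, -234.4, 93.2]
eef_rot: [-179.7, -0.2, 92.1]
wrist_force: [-0.3, -0.3, -0.4]
grip_width: 0.001
grip_force: 0.0
```

Call:
carry_out --pt "4 0 0 0 0 0" --pt "4 0 0 0 0 0" --pt "3 0 0 0 0 0" --pt "0 0 0 0 0 0" --pt "0 0 0 0 0 0"

```text
clock: 4.35
tool_pos: [519.8, -224.9, 97.7]
eef_rot: [179.9, 0.1, 92.1]
wrist_force: [-0.3, 0.8, -0.9]
grip_width: 0.002
grip_force: 0.0
```

Call:
carry_out --pt "2 0 0 0 0 0" --pt "2 0 0 0 0 0" --pt "2 0 0 0 0 0" --pt "2 0 0 0 0 0" --pt "0 0 0 0 0 0"

```text
clock: 4.85
tool_pos: [518.7, -217.3, 96.4]
eef_rot: [180.0, 0.1, 92.1]
wrist_force: [-0.4, -2.8, 0.7]
grip_width: 0.001
grip_force: 1.5
```

Call:
carry_out --pt "5 0 0 0 0 0" --pt "5 0 0 0 0 0" --pt "5 0 0 0 0 0" --pt "5 0 0 0 0 0" --pt "5 0 0 0 0 0"

```text
clock: 5.35
tool_pos: [517.6, -190.5, 96.1]
eef_rot: [-180.0, -0.1, 92.0]
wrist_force: [0.4, -0.5, 0.4]
grip_width: -0.0
grip_force: 0.0
```

Call:
carry_out --pt "5 0 0 0 0 0" --pt "5 0 0 0 0 0" --pt "3 0 0 0 0 0" --pt "3 0 0 0 0 0" --pt "3 0 0 0 0 0"

```text
clock: 5.85
tool_pos: [517.0, -174.0, 96.3]
eef_rot: [180.0, 0.2, 92.1]
wrist_force: [-0.6, -5.0, -1.0]
grip_width: 0.001
grip_force: 2.6
```

Call:
carry_out --pt "5 0 0 0 0 0" --pt "5 0 0 0 0 0" --pt "5 0 0 0 0 0" --pt "5 0 0 0 0 0" --pt "3 0 0 0 0 0"

```text
clock: 6.35
tool_pos: [516.2, -148.6, 96.3]
eef_rot: [-180.0, -0.1, 92.1]
wrist_force: [-1.2, 1.0, -0.3]
grip_width: 0.006
grip_force: 0.0
```

```bash
python3 - <<'E'
from h import *
s=r.observe();print(s["tool_pos"],s["wrist_force"])
im=r.capture("wrist");cv2.imwrite("pics/w2.png",im[:,:,::-1]);c=cam("wrist",s)
for k,z in(("green",64),("red",64),("orange",95)):
    for b in blobs(im,*COL[k],(0,0,560,420),30): print(k,b,onz(c,b[0],z).round(1))
im=r.capture("top");c=cam("top")
for k,z in(("green",64),("red",64),("orange",88)):
    for b in blobs(im,*COL[k],(225,140,345,245)): print("top",k,b,onz(c,b[0],z).round(1))
E
```

```text
[ 516.23483638 -148.60541684   96.30692782] [-1.21919278  1.0038483  -0.25250271]
green ([353.9, 2.7], [11, 7, 67]) [547.1 -16.5  64. ]
green ([278.9, 66.2], [63, 68, 3280]) [514.2 -45.   64. ]
orange ([222.7, 213.5], [6, 22, 99]) [ 491.7 -109.3   95. ]
orange ([231.3, 212.9], [5, 22, 94]) [ 495.5 -108.9   95. ]
orange ([239.9, 213.5], [5, 22, 96]) [ 499.2 -109.    95. ]
orange ([279.0, 231.3], [55, 40, 1930]) [ 516.7 -116.8   95. ]
top green ([265.6, 215.1], [11, 11, 92]) [514.9 -47.6  64. ]
top red ([342.0, 155.8], [4, 4, 9]) [ 687.2 -257.4   64. ]
top red ([241.7, 215.5], [10, 10, 83]) [512.1  18.1  64. ]
```

View pics/w2.png

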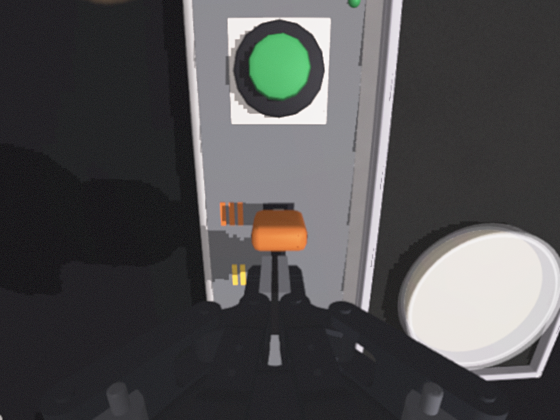

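The wrist view shows the lever at (279,231) beside the three-bar mark (rows 203–224), already drawn ahead of the fingers. The green button is at (279,66). I'll follow up gently to confirm the lever is seated.

Call:
carry_out --pt "3 0 0 0 0 0" --pt "2 0 0 0 0 0" --pt "1 0 0 0 0 0" --pt "1 0 0 0 0 0" --pt "0 0 0 0 0 0"

```text
clock: 6.95
tool_pos: [516.0, -142.7, 96.3]
eef_rot: [-180.0, -0.0, 92.1]
wrist_force: [0.0, -0.1, 0.1]
grip_width: 0.002
grip_force: 0.0
```

Call:
carry_out --pt "1 0 0 0 0 0" --pt "0 0 0 0 0 0" --pt "0 0 0 0 0 0" --pt "0 0 0 0 0 0" --pt "0 0 0 0 0 0"

```text
clock: 7.45
tool_pos: [516.0, -141.8, 96.3]
eef_rot: [180.0, 0.0, 92.1]
wrist_force: [-0.7, -0.6, 0.3]
grip_width: -0.001
grip_force: 0.0
```

Call:
carry_out --pt "-8 0 0 0 0 0" --pt "-7 0 0 0 0 0" --pt "0 0 -30 0 0 0" --pt "0 0 -40 0 0 0" --pt "0 0 -30 0 0 0"

```text
clock: 7.95
tool_pos: [517.0, -157.7, 198.1]
eef_rot: [179.9, 0.0, 92.0]
wrist_force: [1.7, 0.0, -0.7]
grip_width: -0.001
grip_force: 0.0
```

```bash
python3 - <<'E'
from h import *
s=r.observe();print(s["tool_pos"],s["wrist_force"])
im=r.capture("wrist");cv2.imwrite("pics/w3.png",im[:,:,::-1]);c=cam("wrist",s)
for k,z in(("green",64),("orange",95)):
    for b in blobs(im,*COL[k],(0,0,560,420),100): print(k,b,onz(c,b[0],z).round(1))
E
```

```text
[ 516.95010678 -157.72537236  198.1243414 ] [ 1.68948877  0.01747216 -0.71151278]
green ([276.1, 74.1], [37, 39, 1121]) [514.1 -45.3  64. ]
orange ([276.3, 173.2], [32, 20, 572]) [ 516.8 -119.4   95. ]
```

View pics/w3.png

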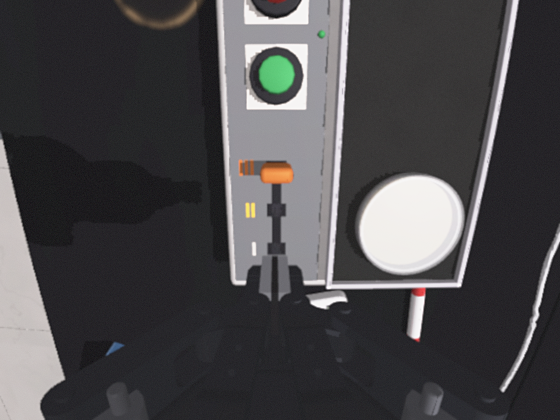

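The lever sits at the three-bar mark, (276,173). It has moved 80 mm and is 74 mm from green, so it is seated in fast. Now I'll go over to the green button.

Call:
carry_out --pt "30 1 0 0 0 0" --pt "30 1 0 0 0 0" --pt "30 0 0 0 0 0" --pt "20 0 0 0 0 0" --pt "0 0 0 0 0 0"

```text
clock: 8.5
tool_pos: [514.3, -45.2, 196.1]
eef_rot: [-180.0, -0.0, 92.2]
wrist_force: [0.2, 0.3, 0.2]
grip_width: 0.002
grip_force: 0.0
```

Call:
carry_out --pt "0 0 30 0 0 0" --pt "0 0 30 0 0 0" --pt "0 0 25 0 0 0" --pt "0 0 13 0 0 0" --pt "0 0 0 0 0 0"

```text
clock: 9.0
tool_pos: [513.0, -47.5, 96.7]
eef_rot: [-179.7, -0.0, 92.0]
wrist_force: [-1.9, 0.3, 3.9]
grip_width: 0.0
grip_force: 1.3
```

Call:
carry_out --pt "0 0 2 0 0 0" --pt "0 0 2 0 0 0" --pt "0 0 2 0 0 0" --pt "0 0 2 0 0 0" --pt "0 0 0 0 0 0"

```text
clock: 9.5
tool_pos: [515.5, -47.3, 92.9]
eef_rot: [179.9, 0.1, 92.1]
wrist_force: [-5.0, -1.3, 14.6]
grip_width: 0.004
grip_force: 7.5
```

Call:
carry_out --pt "0 0 1 0 0 0" --pt "0 0 0 0 0 0" --pt "0 0 0 0 0 0" --pt "0 0 0 0 0 0" --pt "0 0 0 0 0 0"

```text
clock: 10.0
tool_pos: [515.5, -47.3, 92.8]
eef_rot: [179.9, 0.1, 92.1]
wrist_force: [-7.5, -1.8, 21.8]
grip_width: -0.002
grip_force: 10.1
```

```bash
python3 - <<'E'
from h import *
s=r.observe();print(s["tool_pos"],s["wrist_force"])
im=r.capture("wrist")
cv2.imwrite("pics/w4.png",cv2.resize(im[150:400,150:410,::-1],None,fx=2,fy=2))
E
```

```text
[515.5304294  -47.281207    92.78339947] [-7.48566566 -1.84275747 21.7552188 ]
```

View pics/w4.png

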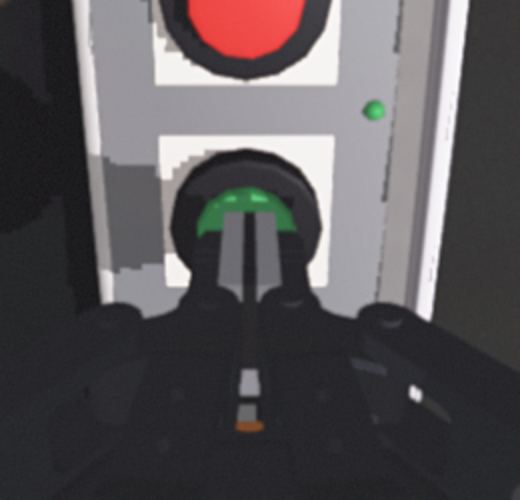

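The crop shows the closed tips centred on the green button, which is sunk into its collar. The resistance is stiff at 22 N, so it has bottomed. Now I'll release it.

Call:
carry_out --pt "0 0 -2 0 0 0" --pt "0 0 -2 0 0 0" --pt "0 0 -1 0 0 0" --pt "0 0 0 0 0 0" --pt "0 0 0 0 0 0"

```text
clock: 10.55
tool_pos: [515.5, -47.1, 94.7]
eef_rot: [179.9, 0.1, 92.1]
wrist_force: [-0.3, -3.5, 3.9]
grip_width: 0.002
grip_force: 1.9
```

Call:
carry_out --pt "0 0 -5 0 0 0" --pt "0 0 -20 0 0 0" --pt "0 0 -40 0 0 0" --pt "0 0 -40 0 0 0" --pt "0 0 0 0 0 0"

```text
clock: 11.05
tool_pos: [518.8, -46.6, 204.9]
eef_rot: [179.3, 0.0, 92.1]
wrist_force: [1.0, -0.0, 0.3]
grip_width: 0.001
grip_force: 0.0
```

Call:
carry_out --pt "-40 0 0 0 0 0" --pt "-40 0 0 0 0 0" --pt "-20 0 0 0 0 0" --pt "0 0 0 0 0 0" --pt "0 0 0 0 0 0"

```text
clock: 11.55
tool_pos: [517.3, -145.9, 198.0]
eef_rot: [-179.9, -0.1, 92.0]
wrist_force: [-0.3, 0.6, -0.1]
grip_width: -0.003
grip_force: 0.0
```

```bash
python3 - <<'E'
from h import *
s=r.observe();print(s["tool_pos"],s["wrist_force"])
im=r.capture("wrist");cv2.imwrite("pics/w5.png",im[:,:,::-1]);c=cam("wrist",s)
for k,z in(("green",64),("orange",95)):
    for b in blobs(im,*COL[k],(0,0,560,420),100): print(k,b,onz(c,b[0],z).round(1))
E
```

```text
[ 517.34414426 -145.88774332  198.02062746] [-0.34501133  0.57498253 -0.13227312]
green ([275.5, 90.9], [36, 38, 1077]) [514.1 -45.7  64. ]
orange ([275.6, 187.6], [32, 20, 580]) [ 516.8 -118.7   95. ]
```

View pics/w5.png

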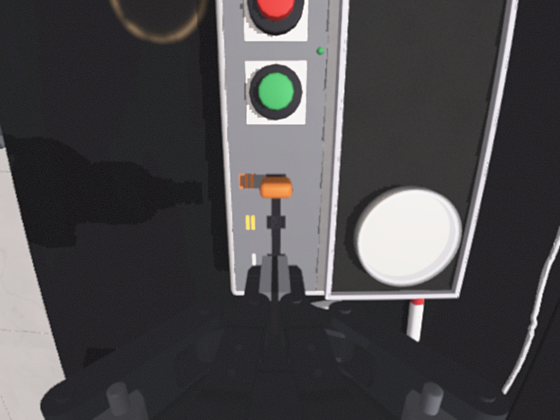

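The green button is back up at (275,91), the lever is still at fast at (276,188), and the shaker and dish haven't moved. While the fingers lifted, the force fell to 3.9 N about 2 mm up, which fits the button's spring.

```bash
python3 -c "
from rig import r
print(r.hand_in())"
```

```text
the job is handed in; nothing more can be done
None
```

The job is handed in: the lever is at fast, the green button was pressed fully down and came back up, and the red button and everything else seen in the final view was left undisturbed.

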